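Fit and lock the light shield on the photometer

ROBOT

A 6-joint arm with a two-finger parallel gripper is mounted at the origin on the work surface. World frame = base frame: x ahead of the robot, y to its left, z up, the work surface at z = 0. Lengths are in m, angles in rad, forces in N, time in s.
With the tool pointing down it reaches from about 0.35 to 0.975 m from the base axis. Payload 4.9 kg.
Tool frame: the origin (TCP) lies at the very end of the fingers, on their centre line; the grasp point (between the pads) lies 19 mm behind it; z points along the fingers, y is the line along which they close (so a half turn about z gives the same grasp; the last joint's range is limited). The gripper opens to 85 mm and grips with 20 to 120 N. Pads are 22 mm wide; open, the fingers measure 114 mm over their backs; the gripper's body (76 mm by 85 mm) begins 54 mm behind the grasp point. The pads swing forward as they close: fully open they stand 13 mm farther back than shut.
Start: joints at [-1.435, 0.053, 1.613, -0, 1.476, -0.119], TCP at [0.158, -0.605, 0.231] pointing down, gripper open.
Joint ranges: [-3.01, 3.01], [-1.01, 2.22], [0.06, 2.58], [-1.02, 4.17], [0.09, 2.62], [-3.14, 3.14]. Speed limits (rad/s): [2.57, 2.57, 3.14, 3.14, 3.14, 3.14].

INTERFACE

Orientations are given as a unit quaternion [w, x, y, z].
In Python, from plant import manip gives the robot as it stands.
- The arm moves only by the shell command python3 -m pendant 'ROWS'. ROWS is JSON, a list of rows, each a list of 3 entries, a list of its own where there are three numbers: the opening, from 0 (shut) to 1 (fully open), then the shift along the tool's x, y, z in units of 12 cm (1.0 is 12 cm), then the turn about the tool's z in units of pi rad (1.0 is pi rad). In form: [[gripper, [dx, dy, dz], roll], ...]. A call has 1 to 10 rows; each row is the pose to reach, as a shift and turn from the pose commanded when the call began, along the tool's axes at that moment, turning the shorter way round; what a row does not reach only later rows make up. A row lasts 1/10 s, in which the tool goes at most 50 mm and 8.59 degrees, less where a joint would pass 70% of its speed; a pose out of reach is approached as far as the arm can. A call with a number of a shift or a turn outside -1 to 1 is refused whole. A call with a gripper value outside its range is refused whole. The fingers move at their own pace and stop on an object; the grip force is fixed at half the most. Time passes only in rows, so rows that repeat a pose let the fingers close. It gives the time, the measured TCP pose, the force, the opening and the grip force at its end, in the units of the state.
- manip.state(): the state, without advancing time (a new reading comes with each control period).
- manip.grab_frame(name): name is "scene" or "top" or "wrist"; returns a dict with "img" (480x640x3 uint8, red, green, blue), "fx", "fy", "cx", "cy" (pixels), "D" ([k1, k2, p1, p2, k3] as OpenCV has them; the pictures are not rectified), "eye" and "rotation" of the camera in the world; the wrist camera has in their place "tool_from_camera" (4x4, takes a point from camera to tool coordinates, whose origin is the TCP and whose axes are the flange's). Camera axes: x right, y down, z forward; pixel columns grow to the right and rows downward; lengths in m; the calibration is good to about 2 mm. A picture is of the moment at which its call begins: read the wrist's pose just before it. There is no depth.
- manip.job_done(): hands the job in; it is judged then, once.
The state is a dict: "time": time; "joint_pos": joint angles; "joint_vel": joint speeds; "joint_efforts": joint torques, N m; "tool_pos": TCP position; "tool_rot": TCP orientation; "contact_force": force on the tool from outside, world axes, zero at the start; "ft_torque": the same for the moment, N m; "gripper_width": opening from 0.0 (shut) to 1.0 (fully open); "grasp_force": force on a finger pad.
Only numpy, scipy, OpenCV 4.12 (cv2) and the standard library are available. Lean on these libraries where they do the work, as an engineer would, in place of code of your own. Each camera call takes 0.05 s, during which the arm holds its last target. There are 200 camera calls.

TASK

Take the blue light-shield sleeve out of the sorter rack and push it fully home, upright and flat on the deck, over the steel spigot of the photometer; then slide the red lock grip to its end stop so that its bolt lies over the sleeve's foot lip. Rack and photometer leave room for the fingers in different directions, so set the sleeve down on the bench on the way and take it again across its other faces. Leave everything else standing where it is.

Things in the scene. Friction and masses are not known exactly. Their poses are not given: they have to be found in the camera images.
- sleeve: Blue rectangular plastic sleeve, open at both ends, 36 (x) x 52 (y) x 70 mm (z), walls 3 mm, bore 30 x 46 mm, 90 g. At its foot a lip 8 mm long, 5 mm thick sticks out at its +y and -y ends (68 mm over the lips). Origin: centre of underside; z up the bore. A half turn about z makes no difference. Starts upright in one of the rack's slots, its top 10 mm below the slot walls' tops.
- rack: Grey fixed sorter rack, 148 (x) x 110 (y) mm, floor 6 mm thick; four walls 4 mm thick, 86 mm high from the bench, 100 mm long, make three slots 44 mm wide that run along y, centred at x = -48, 0, +48 mm; sills 18 mm high at both y ends. Fingers fit only at the y ends of what stands in a slot. Origin: centre of underside.
- meter: White fixed photometer, case 170 (x) x 270 (y) mm, deck 45 mm above the bench. Origin: centre of underside. A white cheek stands at each y end of the spigot (point seat): inner faces 37 mm from the spigot's axis, 10 mm thick, 50 mm long in x, 92 mm high above the deck (22 mm above the top of the seated sleeve). The +y cheek has a gate at its foot for the lock's bolt.
- seat (a point): Centre of the foot of the meter's steel spigot, on its deck (45 mm above the bench), with the meter's axes. Spigot 26 (x) x 42 (y) mm, 24 mm high, its top 8 mm tapering to 20 x 36 mm. The seated sleeve's origin is here, its y along this y. Origin lies at x +15, y -45, z +45 mm in the meter's frame. Cheeks at both y ends let fingers in only on the sleeve's x faces.
- lock (a joint): Lock slide on the meter's deck: 0 = fully open, 0.035 m = end stop, locked; starts at 0 to 0.010. The grip moves along the meter's -y, towards the spigot, and takes about 1.5 N. Its bolt, 8 to 16 mm above the deck, ends 77 mm from the grip's axis; locked, it lies 6 mm over the sleeve's lip; slid too early it blocks the sleeve.
- lock_grip (a point): Centre of the upper part of the red lock grip, 36 mm above the deck: the grip is 20 (x) x 14 mm (y), its top 14 mm above this point, its upright part reaching 20 mm below. At lock = 0 it lies at x +15, y +95, z +81 mm in the meter's frame.
- case_a: Loose white closed case, 34 x 50 x 64 mm, yellow top, in a rack slot; leave alone. Origin: centre of underside.
- case_b: Loose white closed case, 34 x 50 x 64 mm, green top, in a rack slot; leave alone. Origin: centre of underside.
- vial: Small amber glass vial standing on the bench, diameter 30, 55 mm high; leave alone. Origin: centre of underside.
- beaker: Glass beaker on the bench, diameter 60, 75 mm high; leave alone. Origin: centre of underside.
- bottle: White plastic bottle, blue cap, diameter 60, 130 mm high, towards the back; leave alone. Origin: centre of underside.
- jar: Glass jar, red lid, diameter 64, 65 mm high, towards the back; leave alone. Origin: centre of underside.
- spatula: Steel spatula with a wooden handle, lying near the robot, 150 mm long; leave alone. Origin near the middle of its underside, x along it.
Not all that is in view belongs to the job. What is shaped like the sleeve but pink or purple is not meant.

How it is judged:
On the way, in this order (a step that is already met when the one before it is completed fails the run):
1. the sleeve is fully home on the spigot, upright, its underside on the deck (horizontal distance between sleeve and seat below 0.004 m and z of sleeve in the frame of seat between -0.003 and 0.003 m and angle between sleeve's own z axis and vertical below 0.06 rad and angle between the y axis of sleeve and the y axis of seat, either way round below 0.12 rad), for 0.2 s.
2. the lock grip is at its end stop, with the sleeve still home (all of step 1 and value of joint lock above 0.032 m), for 0.2 s.
At the end, for the whole second after the job is handed in: The sleeve stands on the deck over the spigot at rest: underside within 3 mm of the deck, centre within 4 mm of the spigot's axis, upright within 0.06 rad, long side along the meter's y within 0.12 rad; the lock stands beyond 32 mm of its 35 mm (all of step 2 and linear speed of sleeve below 0.02 m/s); the robot touches nothing.
It fails at once if a bystander (case, vial, beaker, bottle, jar or spatula) is moved by more than 30 mm (distance of any of case_a, case_b, vial, beaker, bottle, jar, spatula from where it was at the start of the episode above 0.03 m).
It fails at once if a bystander other than the spatula is tipped over (angle between any of case_a, case_b, vial, beaker, bottle, jar's own z axis and vertical above 0.6 rad).
It also fails if it takes over 64 s, if anything falls off the work surface, if the arm or the gripper's body presses on something with over 40 N, if the wrist force passes 120 N, or if a joint passes its speed limit or range.

## Working session

There is one attempt and no reset: what is moved stays moved. The work goes in short steps, Python scripts to look and compute and a shell command to move; the robot and the scene stay as the last step left them, time stands still between calls to the robot, and variables do not carry over. Pictures are saved under pics/ and viewed, at most 10 in all, crops included, and the job is handed in when it is done.

```bash
mkdir -p pics; ls
cat > h.py <<'E'
import numpy as np, cv2, json
from plant import manip
from scipy.spatial.transform import Rotation as R
def cam(name):
    s=manip.state(); f=manip.grab_frame(name)
    if name=="wrist":
        q=s["tool_rot"]; T=np.eye(4); T[:3,:3]=R.from_quat([q[1],q[2],q[3],q[0]]).as_matrix(); T[:3,3]=s["tool_pos"]
        C=T@np.array(f["tool_from_camera"]); f["eye"]=C[:3,3]; f["rotation"]=C[:3,:3]
    f["K"]=np.array([[f["fx"],0,f["cx"]],[0,f["fy"],f["cy"]],[0,0,1.]]); f["eye"]=np.array(f["eye"]); 
    f["rotation"]=np.array(f["rotation"]); f["D"]=np.array(f["D"],float)
    return f
def save(f,n):
    cv2.imwrite(f"pics/{n}.png",f["img"][:,:,::-1]); np.save(f"pics/{n}.npy",f,allow_pickle=True)
def load(n): return np.load(f"pics/{n}.npy",allow_pickle=True).item()
def ray(f,uv):
    p=cv2.undistortPoints(np.array([[uv]],float),f["K"],f["D"])[0,0]
    return f["rotation"]@np.array([p[0],p[1],1.])
def onz(f,uv,z):
    d=ray(f,uv); return f["eye"]+d*(z-f["eye"][2])/d[2]
def proj(f,P):
    Rt=f["rotation"].T; 
    return cv2.projectPoints(np.array(P,float).reshape(-1,1,3),cv2.Rodrigues(Rt)[0],-Rt@f["eye"],f["K"],f["D"])[0][:,0]
def tri(obs):
    A=np.zeros((3,3));b=np.zeros(3)
    for f,uv in obs:
        d=ray(f,uv);d/=np.linalg.norm(d);M=np.eye(3)-np.outer(d,d);A+=M;b+=M@f["eye"]
    return np.linalg.solve(A,b)
E
python3 - <<'E'
from h import *
s=manip.state();print(s)
for n in("scene","top"):
    f=cam(n);save(f,n+"0");print(n,f["eye"],f["rotation"].round(3).tolist(),f["fx"],f["D"])
f=cam("wrist");save(f,"wrist0");print(f["tool_from_camera"])
E
```

```text
pics
{'time': 0.0, 'joint_pos': array([-1.43497239e+00,  5.33460962e-02,  1.61433204e+00, -1.47153079e-05,
        1.47600222e+00, -1.18966288e-01]), 'joint_vel': array([ 0.00022654, -0.00085311,  0.00068832, -0.00185788,  0.00128644,
       -0.0021657 ]), 'joint_efforts': array([ 2.70475011e-04, -3.93687451e+01, -3.70170879e+01, -2.77263064e-05,
        7.11252593e-03,  7.60346410e-06]), 'tool_pos': array([ 0.15745597, -0.60417917,  0.23004698]), 'tool_rot': array([-1.04375017e-03,  9.91895582e-01,  1.27051429e-01, -1.61219474e-05]), 'contact_force': array([-0.01107876,  0.877504  , -0.38966155]), 'ft_torque': array([-0.02573604, -0.02634555,  0.0292957 ]), 'grasp_force': 0.0, 'gripper_width': 1.002279867877179}
scene [ 0.94050216 -0.65900068  0.6020598 ] [-0.452, 0.858, 0.216, -0.112] 500.55115940667935 [-0.11211235  0.          0.          0.          0.        ]
top [0.46543855 0.02538433 0.894506  ] [-0.052, 0.71, -0.701, 0.047] 453.90548646176853 [-0.10526832  0.          0.          0.          0.        ]
[[-1.34101725e-03 -9.60930986e-01 -2.76784829e-01  6.97529094e-02]
 [ 9.99998386e-01 -9.57712526e-04 -1.52002348e-03 -3.84467127e-04]
 [ 1.19555737e-03 -2.76786421e-01  9.60930720e-01 -1.42215919e-01]
 [ 0.00000000e+00  0.00000000e+00  0.00000000e+00  1.00000000e+00]]
```

Run:
```python
s=open('h.py').read()
s=s.replace('f["rotation"]=np.array(f["rotation"]); f["D"]','q=np.array(f["rotation"])\n    f["rotation"]=q if q.ndim==2 else R.from_quat(q[[1,2,3,0]]).as_matrix(); f["D"]')
open('h.py','w').write(s)
from h import *
for n in("scene","top"):
    f=load(n+"0");q=f["rotation"];f["rotation"]=R.from_quat(q[[1,2,3,0]]).as_matrix();save(f,n+"0")
    print(n,f["rotation"].round(2))
```

```text
scene [[ 0.88  0.27 -0.39]
 [ 0.47 -0.5   0.73]
 [ 0.   -0.82 -0.57]]
top [[ 0.01 -0.99  0.14]
 [-1.   -0.01  0.01]
 [-0.01 -0.14 -0.99]]
```

View pics/top0.png

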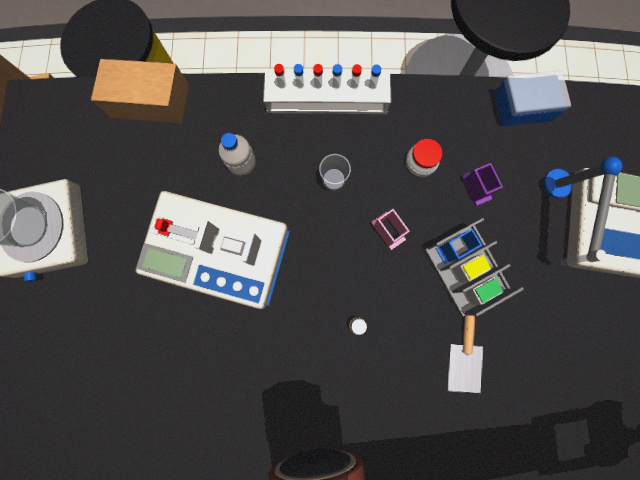

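View pics/scene0.png

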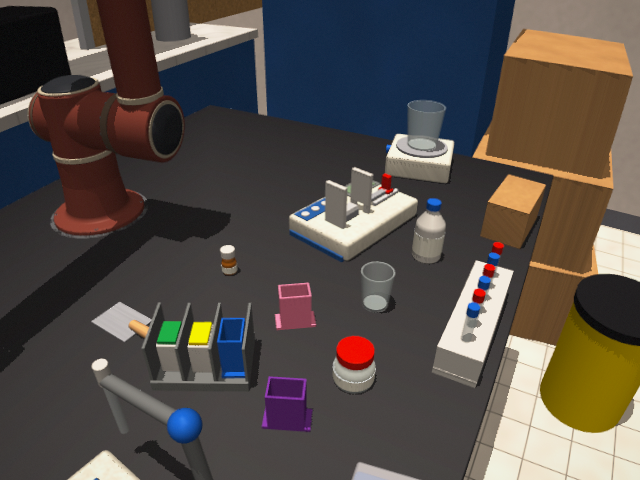

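Candidates shaped like the sleeve, in the top view: blue at (462,244) in the rack, pink at (391,228) and purple at (483,182), both on the bench. The blue one in the end slot fits the description. I'll confirm it in an enlarged crop.

Run:
```python
from h import *
t=load("top0")["img"];s=load("scene0")["img"]
def c(im,x,y,w,h): return cv2.resize(im[y:y+h,x:x+w],(400,300),interpolation=cv2.INTER_CUBIC)
o=np.vstack([np.hstack([c(t,410,210,132,99),c(t,132,185,164,123)]),np.hstack([c(s,140,295,128,96),c(s,288,160,136,102)])])
cv2.imwrite("pics/crop1.png",o[:,:,::-1])
```

```text
(no output)
```

View pics/crop1.png

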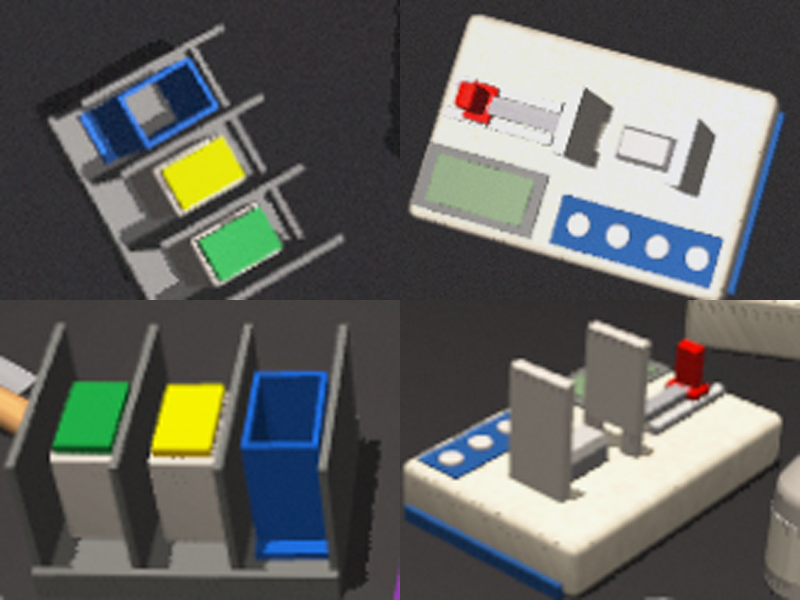

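The crop confirms the blue sleeve, open and upright in the end slot of the rack beside the yellow case. On the meter, the red grip is at top px ~(163,226) and the spigot top at ~(232,245). Next is a rough localization.

Run:
```python
from h import *
t=load("top0");s=load("scene0")
a=[(449.9,242.0),(473,229.8),(481.9,244.7),(459.5,258.8)]
b=[(221.9,318.4),(244.3,318.4),(243,342),(218.4,341.7)]
for i,p in enumerate(a): print("top",onz(t,p,.076).round(4))
for p in b: print("sc",onz(s,p,.076).round(4))
ca=np.mean(a,0);cb=np.mean(b,0);print("tri",tri([(t,ca),(s,cb)]))
print("spigot",onz(t,(232.4,245.2),.069))
g=tri([(t,(132+(474-400)/2.44,185+88/2.44)),(s,(288+(690-400)/2.94,160+(343-300)/2.94))]);print("grip top",g)
for n,p in dict(vial=(358,326),pink=(391,228),purple=(483,182),beaker=(335,180),jar=(423,160),bottle=(240,160)).items(): print(n,onz(t,p,.0).round(3))
```

```text
top [ 0.577  -0.2079  0.076 ]
top [ 0.6002 -0.2519  0.076 ]
top [ 0.5727 -0.2677  0.076 ]
top [ 0.5463 -0.2249  0.076 ]
sc [ 0.5475 -0.224   0.076 ]
sc [ 0.5779 -0.2073  0.076 ]
sc [ 0.6051 -0.25    0.076 ]
sc [ 0.5731 -0.267   0.076 ]
tri [ 0.57490454 -0.23758109  0.07529687]
spigot [0.56736183 0.19141802 0.069     ]
grip top [0.60554114 0.31479759 0.10019642]
vial [ 0.42  -0.045  0.   ]
pink [ 0.614 -0.111  0.   ]
purple [ 0.713 -0.303  0.   ]
beaker [0.712 0.002 0.   ]
jar [ 0.757 -0.179  0.   ]
bottle [0.752 0.197 0.   ]
```

```bash
cat >> h.py <<'E'
def go(x,y,z,ay=None):
    "shift (units of 12 cm) and roll (units of pi) from here to TCP x,y,z with tool y at ay degrees (mod 180)"
    s=manip.state();q=s["tool_rot"];M=R.from_quat([q[1],q[2],q[3],q[0]]).as_matrix()
    d=M.T@(np.array([x,y,z])-s["tool_pos"])/.12
    cur=np.degrees(np.arctan2(M[1,1],M[0,1])); r=0 if ay is None else -((ay-cur+90)%180-90)/180
    print("t",round(s["time"],2),"tcp",s["tool_pos"].round(4),"ay",cur.round(2),"j6",s["joint_pos"][5].round(2),"F",s["contact_force"].round(1),"w",round(s["gripper_width"],3),"\n GO",d.round(3),"roll",round(r,4))
E
python3 -m pendant '[[1,[1,-1,0],0],[1,[1,-1,0],0],[1,[1,-1,0],0],[1,[1,-1,0],0],[1,[1,-1,0],0]]'
python3 -m pendant '[[1,[1,-1,0],0],[1,[1,-1,0],0],[1,[1,-1,0],0],[1,[1,-1,0],0],[1,[1,-1,0],0]]'
python3 -m pendant '[[1,[1,0,0],0],[1,[1,0,0],0],[1,[1,0,0],0],[1,[1,0,0],0],[1,[1,0,0],0]]'
python3 -c "
from h import *
go(.575,-.238,.2,-60.6)"
```

```text
time: 0.65
tool_pos: [0.2445, -0.4567, 0.2312]
tool_rot: [0.0, 0.992, 0.129, 0.0]
contact_force: [-1.1, -0.1, 0.1]
gripper_width: 1.001
grasp_force: 0.0
time: 1.15
tool_pos: [0.3301, -0.3115, 0.2315]
tool_rot: [0.0, 0.992, 0.128, 0.0]
contact_force: [-0.4, -0.4, -0.3]
gripper_width: 0.996
grasp_force: 0.0
time: 1.65
tool_pos: [0.4449, -0.2833, 0.2309]
tool_rot: [-0.0, 0.992, 0.127, -0.001]
contact_force: [-0.3, -0.4, 0.2]
gripper_width: 0.996
grasp_force: 0.0
t 1.65 tcp [ 0.4449 -0.2833  0.2309] ay -75.46 j6 0.61 F [-0.3 -0.4  0.2] w 0.996 
 GO [ 1.145 -0.093  0.256] roll -0.0825
```

```bash
python3 -m pendant '[[1,[1,-0.09,0.25],-0.083],[1,[1,-0.09,0.25],-0.083],[1,[1,-0.09,0.25],-0.083],[1,[1,-0.09,0.25],-0.083],[1,[1,-0.09,0.25],-0.083],[1,[1,-0.09,0.25],-0.083]]'
python3 -c "
from h import *
go(.575,-.238,.2,-60.6)
f=cam('wrist');save(f,'w1')"
```

```text
time: 2.25
tool_pos: [0.5577, -0.2426, 0.2018]
tool_rot: [0.0, 0.967, 0.254, -0.0]
contact_force: [-0.4, 0.1, 0.2]
gripper_width: 1.003
grasp_force: 0.0
t 2.25 tcp [ 0.5577 -0.2426  0.2018] ay -60.59 j6 0.53 F [-0.4  0.1  0.2] w 1.003 
 GO [0.144 0.038 0.015] roll 0.0001
```

View pics/w1.png

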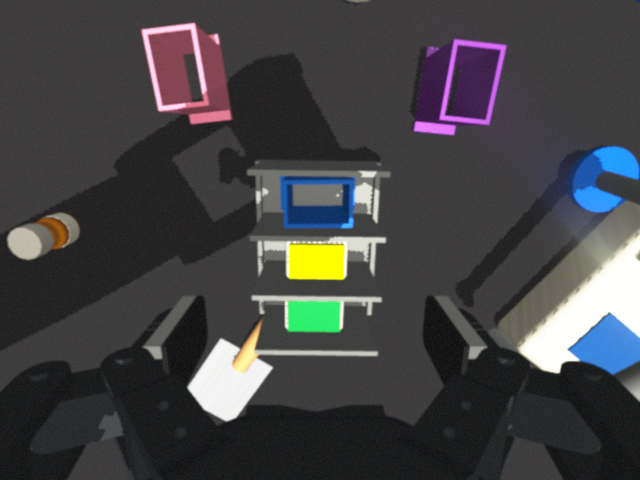

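The wrist view shows the blue rim in its slot, corners about (281,177), (355,178), (353,227) and (284,227), square with the gripper.

Run:
```python
from h import *
f=load("w1");t=load("top0");s=load("scene0")
P=np.array([onz(f,p,.076) for p in [(281,177),(355,178),(353,227),(284,227)]]);print(P.round(4));c=P.mean(0);print(c)
d=P[0]+P[3]-P[1]-P[2];print("yaw y",np.degrees(np.arctan2(d[1],d[0])),np.linalg.norm(d)/2,np.linalg.norm(P[0]+P[1]-P[2]-P[3])/2)
print(tri([(f,(318.2,202)),(t,(466.1,243.8)),(s,(231.9,330.1))]))
go(.575,-.238,.11,-60.6)
```

```text
[[ 0.5774 -0.2024  0.076 ]
 [ 0.6031 -0.2496  0.076 ]
 [ 0.5708 -0.2673  0.076 ]
 [ 0.5453 -0.2219  0.076 ]]
[ 0.57414819 -0.23532455  0.076     ]
yaw y 118.94701788630593 0.05295601338462607 0.0372146800593607
[ 0.57460137 -0.23660464  0.07494716]
t 2.3 tcp [ 0.5578 -0.2424  0.202 ] ay -60.58 j6 0.53 F [ 0.1 -0.4  0.4] w 1.0 
 GO [0.143 0.038 0.767] roll 0.0001
```

```bash
python3 -m pendant '[[1,[0.145,0.026,0],0.002],[1,[0.145,0.026,0.3],0.002],[1,[0.145,0.026,0.6],0.002],[1,[0.145,0.026,0.6],0.002],[1,[0.145,0.026,0.6],0.002]]'
python3 -m pendant '[[1,[0,0,0.2],0],[1,[0,0,0.4],0],[1,[0,0,0.6],0],[1,[0,0,0.83],0],[1,[0,0,0.83],0],[1,[0,0,0.83],0]]'
python3 -c "
from h import *
go(.5745,-.2365,.03,-61)"
```

```text
time: 2.8
tool_pos: [0.5747, -0.2357, 0.1295]
tool_rot: [-0.0, 0.968, 0.251, -0.0]
contact_force: [0.1, -0.2, 0.2]
gripper_width: 0.999
grasp_force: 0.0
time: 3.4
tool_pos: [0.5766, -0.2362, 0.032]
tool_rot: [0.001, 0.968, 0.252, 0.001]
contact_force: [0.2, -0.2, 0.7]
gripper_width: 1.001
grasp_force: 0.0
t 3.4 tcp [ 0.5766 -0.2362  0.032 ] ay -60.84 j6 0.55 F [ 0.2 -0.2  0.7] w 1.001 
 GO [-0.016 -0.006  0.017] roll 0.0009
```

Now close, then lift.

```bash
python3 -m pendant '[[0,[-0.015,0,0.015],0],[0,[-0.015,0,0.015],0],[0,[-0.015,0,0.015],0],[0,[-0.015,0,0.015],0],[0,[-0.015,0,0.015],0],[0,[-0.015,0,0.015],0],[0,[-0.015,0,0.015],0],[0,[-0.015,0,0.015],0],[0,[-0.015,0,0.015],0],[0,[-0.015,0,0.015],0]]'
python3 -m pendant '[[0,[0,0,-0.1],0],[0,[0,0,-0.3],0],[0,[0,0,-0.5],0],[0,[0,0,-0.75],0],[0,[0,0,-1],0],[0,[0,0,-1],0],[0,[0,0,-1],0]]'
python3 -m pendant '[[0,[0,0,-0.5],0],[0,[0,0,-0.5],0],[0,[0,0,-0.5],0]]'
python3 -c "
from h import *
go(.53,.01,.19,-17)
for n in ('top','scene'): save(cam(n),n+'1')
t=load('top1')['img'];s=load('scene1')['img']
cv2.imwrite('pics/lift.png',np.hstack([cv2.resize(t[150:330,380:560],(400,400)),cv2.resize(s[200:440,130:370],(400,400))])[:,:,::-1])"
```

```text
time: 4.4
tool_pos: [0.5753, -0.2369, 0.0301]
tool_rot: [0.001, 0.968, 0.252, 0.001]
contact_force: [-0.1, 0.2, 7.1]
gripper_width: 0.598
grasp_force: 62.9
time: 5.1
tool_pos: [0.5741, -0.2362, 0.1487]
tool_rot: [0.0, 0.968, 0.252, 0.001]
contact_force: [-0.2, -0.5, -1.9]
gripper_width: 0.601
grasp_force: 62.7
time: 5.4
tool_pos: [0.5748, -0.2365, 0.2095]
tool_rot: [0.001, 0.968, 0.252, 0.001]
contact_force: [0.3, -0.3, -0.6]
gripper_width: 0.604
grasp_force: 63.0
t 5.4 tcp [ 0.5748 -0.2365  0.2095] ay -60.82 j6 0.55 F [ 0.3 -0.3 -0.6] w 0.604 
 GO [ 0.676 -1.976  0.158] roll -0.2434
```

View pics/lift.png

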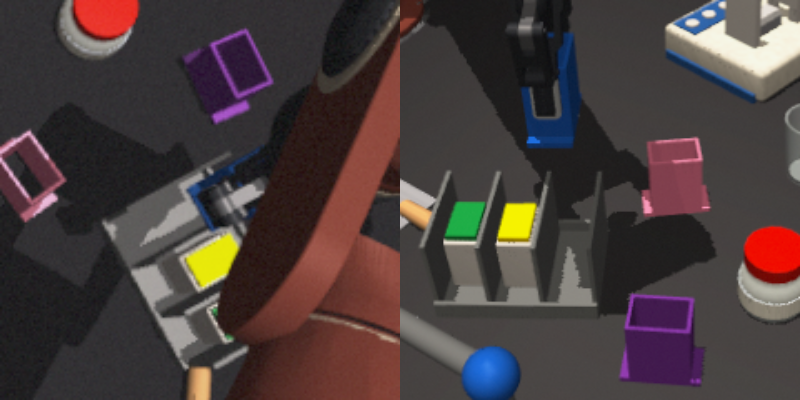

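```bash
python3 -m pendant '[[0,[0.12,-0.35,0],0],[0,[0.23,-0.66,0],0],[0,[0.34,-0.99,0],0],[0,[0.34,-0.99,0],0],[0,[0.34,-0.99,0],0]]'
python3 -m pendant '[[0,[0.12,-0.35,0],0.04],[0,[0.23,-0.66,0],0.085],[0,[0.336,-0.985,0],0.13],[0,[0.336,-0.985,0],0.17],[0,[0.336,-0.985,0],0.21],[0,[0.336,-0.985,0],0.256],[0,[0.336,-0.985,0],0.256],[0,[0.336,-0.985,0],0.256]]'
python3 -c "
from h import *
go(.53,.01,.03,-107)"
```

```text
time: 6.0
tool_pos: [0.5505, -0.1115, 0.2054]
tool_rot: [-0.001, 0.968, 0.253, -0.002]
contact_force: [0.2, -0.6, 0.5]
gripper_width: 0.6
grasp_force: 63.4
time: 6.8
tool_pos: [0.5291, 0.0095, 0.2069]
tool_rot: [0.0, 0.989, -0.146, -0.001]
contact_force: [0.0, -0.8, -0.6]
gripper_width: 0.602
grasp_force: 63.6
t 6.8 tcp [0.5291 0.0095 0.2069] ay -106.8 j6 1.74 F [ 0.  -0.8 -0.6] w 0.602 
 GO [ 0.008 -0.007  1.474] roll 0.0011
```

```bash
python3 -m pendant '[[0,[0,0,0.3],0],[0,[0,0,0.6],0],[0,[0,0,0.9],0],[0,[0,0,1],0],[0,[0,0,1],0]]'
python3 -m pendant '[[0,[0,0,0.2],0],[0,[0,0,0.35],0],[0,[0,0,0.46],0],[0,[0,0,0.46],0],[0,[0,0,0.46],0]]'
python3 -m pendant '[[0,[0,0,0.02],0],[0,[0,0,0.04],0],[0,[0,0,0.06],0],[0,[0,0,0.06],0]]'
```

```text
time: 7.3
tool_pos: [0.5275, 0.0102, 0.0855]
tool_rot: [0.0, 0.989, -0.147, -0.003]
contact_force: [0.5, -0.4, -0.7]
gripper_width: 0.6
grasp_force: 63.5
time: 7.8
tool_pos: [0.5302, 0.0102, 0.034]
tool_rot: [-0.0, 0.989, -0.147, 0.001]
contact_force: [-0.5, 0.7, -0.8]
gripper_width: 0.604
grasp_force: 63.5
time: 8.2
tool_pos: [0.529, 0.0104, 0.0253]
tool_rot: [0.0, 0.989, -0.147, -0.0]
contact_force: [-0.4, -0.3, -1.0]
gripper_width: 0.604
grasp_force: 63.5
```

```bash
python3 -m pendant '[[0,[0,0,0.01],0],[0,[0,0,0.02],0],[0,[0,0,0.03],0],[0,[0,0,0.03],0]]'
```

```text
time: 8.6
tool_pos: [0.5301, 0.0102, 0.0241]
tool_rot: [0.0, 0.989, -0.147, 0.0]
contact_force: [-4.0, 1.4, 10.2]
gripper_width: 0.6
grasp_force: 64.7
```

Contact with the bench at TCP z ≈ 0.024, as expected. Release and rise.

```bash
python3 -m pendant '[[1,[0,0,0],0],[1,[0,0,0],0],[1,[0,0,0],0],[1,[0,0,0],0],[1,[0,0,0],0],[1,[0,0,0],0],[1,[0,0,-0.2],0],[1,[0,0,-0.5],0],[1,[0,0,-0.8],0],[1,[0,0,-1],0]]'
python3 -m pendant '[[1,[0,0,-0.4],0],[1,[0,0,-0.5],-0.05],[1,[0,0,-0.5],-0.1],[1,[0,0,-0.5],-0.15],[1,[0,0,-0.5],-0.2],[1,[0,0,-0.5],-0.25],[1,[0,0,-0.5],-0.3],[1,[0,0,-0.5],-0.35],[1,[0,0,-0.5],-0.4],[1,[0,0,-0.5],-0.45]]'
python3 -m pendant '[[1,[0,0,0],-0.05],[1,[0,0,0],-0.05],[1,[0,0,0],-0.05]]'
python3 -c "
from h import *
go(.53,.01,.2,-17)
f=cam('wrist');save(f,'w2');save(cam('top'),'top2');save(cam('scene'),'scene2')
a=load('top2')['img'];b=load('scene2')['img'];w=f['img']
cv2.imwrite('pics/m2.png',np.hstack([cv2.resize(w,(480,360)),cv2.resize(b[160:360,220:400],(320,360))])[:,:,::-1])
"
```

```text
time: 9.6
tool_pos: [0.5303, 0.0102, 0.1449]
tool_rot: [-0.0, 0.989, -0.147, 0.002]
contact_force: [0.1, 0.4, 0.3]
gripper_width: 1.003
grasp_force: 0.0
time: 10.6
tool_pos: [0.5291, 0.0104, 0.2017]
tool_rot: [-0.0, 0.863, 0.506, -0.0]
contact_force: [0.7, 0.4, 0.7]
gripper_width: 0.996
grasp_force: 0.0
time: 10.9
tool_pos: [0.5291, 0.0103, 0.2018]
tool_rot: [-0.0, 0.823, 0.568, -0.0]
contact_force: [-0.3, -0.3, 1.1]
gripper_width: 0.998
grasp_force: 0.0
t 10.9 tcp [0.5291 0.0103 0.2018] ay -20.72 j6 0.24 F [-0.3 -0.3  1.1] w 0.998 
 GO [-0.     0.008  0.015] roll -0.0206
```

View pics/w2.png

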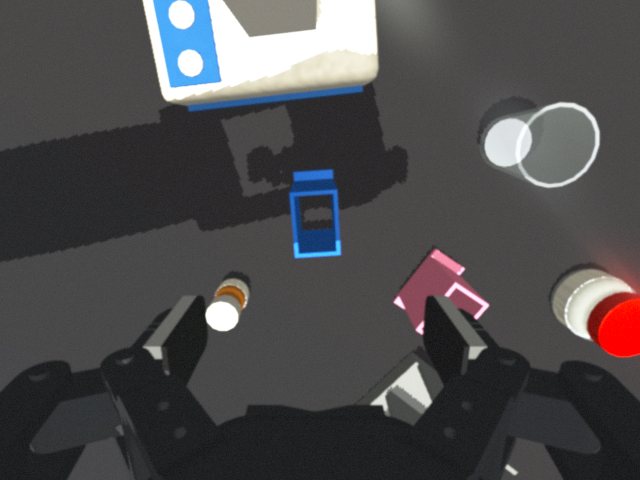

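The sleeve stands on the bench, rim corners (290,192), (337,190), (340,256), (295,258). I'll measure the meter next, from two wrist positions.

```bash
python3 - <<'E'
from h import *
f=load("w2")
P=np.array([onz(f,p,.070) for p in [(290.5,192),(337,190.5),(340,256),(295,257.5)]]);print(P.round(4),P.mean(0))
d=P[0]+P[1]-P[2]-P[3];print("yaw y",np.degrees(np.arctan2(d[1],d[0])),np.linalg.norm(d)/2)
E
python3 -m pendant '[[1,[0.3,0,-0.3],-0.02],[1,[0.7,0,-0.4],-0.02],[1,[1,0,-0.4],-0.02],[1,[1,0,-0.4],-0.02],[1,[1,0,-0.4],-0.02]]'
python3 -c "
from h import *
go(.53,.01,.2,-17)
f=cam('wrist');save(f,'w3')"
python3 -m pendant '[[1,[0.3,0,0],0],[1,[0.7,0,0],0],[1,[0.9,0,0],0],[1,[0.9,0,0],0],[1,[0.9,0,0],0]]'
python3 -c "
from h import *
go(.53,.01,.2,-17)
f=cam('wrist');save(f,'w4')
a=load('w3')['img'];b=f['img']
cv2.imwrite('pics/m3.png',np.hstack([cv2.resize(a[:400,120:520],(400,400)),cv2.resize(b[:400,120:520],(400,400))])[:,:,::-1])"
```

```text
[[ 0.5203  0.041   0.07  ]
 [ 0.5533  0.0297  0.07  ]
 [ 0.5379 -0.0201  0.07  ]
 [ 0.5042 -0.0086  0.07  ]] [0.52893131 0.01049022 0.07      ]
yaw y 72.41928601687326 0.05214193743185926
time: 11.55
tool_pos: [0.5712, 0.1233, 0.2496]
tool_rot: [-0.0, 0.803, 0.595, -0.0]
contact_force: [-0.6, -0.6, 0.1]
gripper_width: 1.002
grasp_force: 0.0
t 11.55 tcp [0.5712 0.1233 0.2496] ay -16.91 j6 0.38 F [-0.6 -0.6  0.1] w 1.002 
 GO [-1.003 -0.054  0.414] roll 0.0005
time: 12.1
tool_pos: [0.6026, 0.2249, 0.2494]
tool_rot: [0.0, 0.804, 0.595, -0.001]
contact_force: [0.2, -0.6, 0.7]
gripper_width: 0.997
grasp_force: 0.0
t 12.1 tcp [0.6026 0.2249 0.2494] ay -17.0 j6 0.54 F [ 0.2 -0.6  0.7] w 0.997 
 GO [-1.889 -0.054  0.414] roll -0.0
```

View pics/m3.png

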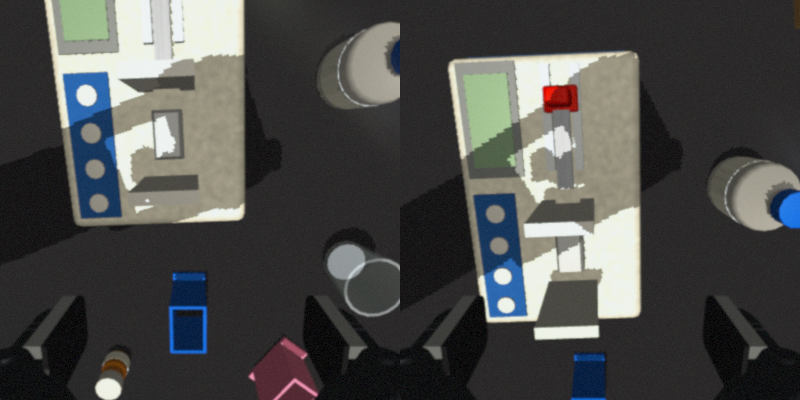

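Run:
```python
from h import *
a=load('w3')['img'];b=load('w4')['img']
cv2.imwrite('pics/m4.png',np.hstack([cv2.resize(a[65:215,230:330],(400,600),interpolation=cv2.INTER_CUBIC),cv2.resize(b[75:240,235:345],(400,600),interpolation=cv2.INTER_CUBIC)])[:,:,::-1])
```

```text
(no output)
```

View pics/m4.png

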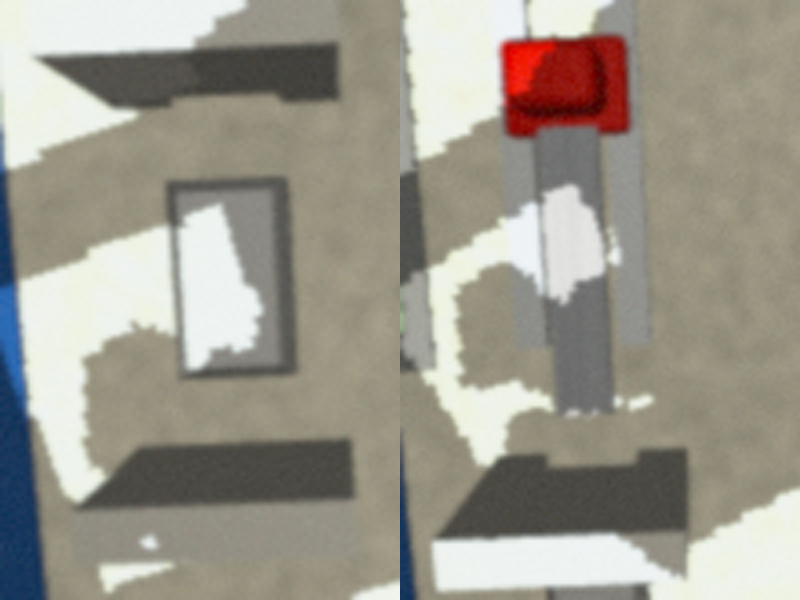

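Run:
```python
from h import *
from scipy.optimize import least_squares
a=load('w3');b=load('w4')
L=lambda x,y:(230+x/4-.4,65+y/4-.4); Q=lambda x,y:(235+(x-400)/3.636-.4,75+y/3.636-.4)
# (cam, px, local xyz in seat frame)   local +x right in image, +y up
o=[(a,L(172,187),(-.0115,.0195,.020)),(a,L(281.5,183),(.0115,.0195,.020)),(a,L(288.5,366.5),(.0115,-.0195,.020)),(a,L(185,371.5),(-.0115,-.0195,.020)),
(a,L(110,105),(-.025,.037,0)),(a,L(338,100),(.025,.037,0)),(a,L(35,57),(-.025,.037,.092)),(a,L(338,43),(.025,.037,.092)),
(a,L(140,448),(-.025,-.037,0)),(a,L(352,440),(.025,-.037,0)),(a,L(80,507),(-.025,-.037,.092)),(a,L(355,497),(.025,-.037,.092)),
(b,Q(500,457),(-.025,.047,0)),(b,Q(687,450),(.025,.047,0)),(b,Q(437,540),(-.025,.047,.092)),(b,Q(687,530),(.025,.047,.092)),(b,Q(437,590),(-.025,.037,.092))]
def W(p,l):
    c,s=np.cos(p[2]),np.sin(p[2]); return np.array([p[0]+c*l[0]-s*l[1],p[1]+s*l[0]+c*l[1],p[3]+l[2]])
def res(p,sel=o): return np.ravel([proj(f,W(p,l))[0]-u for f,u,l in sel])
for sel in (o,[x for x in o if x[0] is a],[x for x in o if x[0] is b],o[:4]):
    fr=len(sel)>4
    g=(lambda p:res(p,sel)) if fr else (lambda p:res([*p,.045],sel))
    r=least_squares(g,[.567,.191,-.3]+([.045] if fr else []),loss='soft_l1',x_scale=.01)
    print(r.x.round(4),np.degrees(r.x[2]).round(2),np.abs(r.fun).mean().round(2),r.fun.reshape(-1,2).round(1).tolist() if sel is o else '')
G=onz(b,Q(555,75),.095);p=least_squares(res,[.567,.191,-.3,.045],loss='soft_l1',x_scale=.01).x
c,s=np.cos(p[2]),np.sin(p[2]);d=G[:2]-p[:2];print("grip",G,"seat-frame",c*d[0]+s*d[1],-s*d[0]+c*d[1])
t=load('top2');print("grip tri",tri([(b,Q(555,75)),(load("scene2"),(288+(690-400)/2.94,160+(343-300)/2.94))]))
```

```text
[ 0.5671  0.194  -0.2552  0.0434] -14.62 0.5 [[-0.2, 0.1], [-0.5, -0.1], [0.1, 0.8], [-0.2, 0.7], [1.3, 1.6], [0.5, 0.4], [-1.0, -0.2], [0.4, -0.2], [0.3, -0.5], [0.2, -0.7], [-1.8, 0.6], [0.5, 0.2], [-0.3, -0.7], [0.3, -1.0], [-0.7, -0.0], [0.0, -0.2], [0.7, -0.4]]
[ 0.5671  0.1941 -0.2554  0.0419] -14.63 0.48 
[ 0.5665  0.1933 -0.2594  0.0417] -14.86 0.35 
[ 0.5675  0.1942 -0.2599] -14.89 0.33 
grip [0.60253777 0.3249506  0.095     ] seat-frame 0.0012081810418145614 0.1356731014052148
grip tri [0.60220113 0.32485153 0.09492365]
```

```bash
python3 -m pendant '[[1,[-0.3,-0.02,0],0],[1,[-0.65,-0.03,0],0],[1,[-0.95,-0.05,0],0],[1,[-0.95,-0.05,0],0],[1,[-0.95,-0.05,0],0]]'
python3 -m pendant '[[1,[-0.3,0,0],0],[1,[-0.65,0,0.1],0],[1,[-0.94,-0.01,0.4],0],[1,[-0.94,-0.01,0.6],0],[1,[-0.94,-0.01,0.6],0],[1,[-0.94,-0.01,0.6],0]]'
python3 -c "
from h import *
go(.529,.0104,.028,-16.9)"
```

```text
time: 12.65
tool_pos: [0.5635, 0.117, 0.2502]
tool_rot: [0.0, 0.805, 0.594, 0.0]
contact_force: [1.2, 0.3, -1.0]
gripper_width: 1.004
grasp_force: 0.0
time: 13.25
tool_pos: [0.5301, 0.0116, 0.1782]
tool_rot: [-0.0, 0.803, 0.595, 0.0]
contact_force: [0.5, 0.8, 1.0]
gripper_width: 0.999
grasp_force: 0.0
t 13.25 tcp [0.5301 0.0116 0.1782] ay -16.92 j6 0.18 F [0.5 0.8 1. ] w 0.999 
 GO [-0.013 -0.005  1.252] roll -0.0001
```

```bash
python3 -m pendant '[[1,[-0.01,-0.005,0.25],0],[1,[-0.01,-0.005,0.5],0],[1,[-0.01,-0.005,0.75],0],[1,[-0.01,-0.005,0.95],0],[1,[-0.01,-0.005,0.95],0],[1,[-0.01,-0.005,0.95],0]]'
python3 -m pendant '[[1,[0,0,0.15],0],[1,[0,0,0.3],0],[1,[0,0,0.3],0],[0,[0,0,0.3],0],[0,[0,0,0.3],0],[0,[0,0,0.3],0],[0,[0,0,0.3],0],[0,[0,0,0.3],0],[0,[0,0,0.3],0],[0,[0,0,0.3],0]]'
python3 -m pendant '[[0,[0,0,0],0],[0,[0,0,0],0],[0,[0,0,0],0]]'
python3 -c "
from h import *
go(.567,.194,.2,-14.75)"
```

```text
time: 13.85
tool_pos: [0.5304, 0.0107, 0.0658]
tool_rot: [0.001, 0.803, 0.596, 0.001]
contact_force: [1.0, -0.6, 0.5]
gripper_width: 1.0
grasp_force: 0.0
time: 14.85
tool_pos: [0.5301, 0.0101, 0.0294]
tool_rot: [0.001, 0.804, 0.595, 0.001]
contact_force: [-0.8, -0.7, 6.2]
gripper_width: 0.414
grasp_force: 60.4
time: 15.15
tool_pos: [0.5301, 0.0101, 0.0294]
tool_rot: [0.001, 0.804, 0.595, 0.001]
contact_force: [-0.8, 1.1, 5.7]
gripper_width: 0.419
grasp_force: 60.4
t 15.15 tcp [0.5301 0.0101 0.0294] ay -16.95 j6 0.17 F [-0.8  1.1  5.7] w 0.419 
 GO [ 1.556 -0.15  -1.421] roll -0.0122
```

```bash
python3 -m pendant '[[0,[0,0,-0.1],0],[0,[0,0,-0.3],0],[0,[0,0,-0.6],0],[0,[0,0,-0.9],0],[0,[0,0,-1],0],[0,[0,0,-1],0]]'
python3 -m pendant '[[0,[0,0,-0.3],0],[0,[0.3,-0.03,-0.45],0],[0,[0.6,-0.06,-0.45],0],[0,[0.9,-0.1,-0.45],-0.012],[0,[0.9,-0.1,-0.45],-0.012],[0,[0.9,-0.1,-0.45],-0.012]]'
python3 -c "
from h import *
go(.567,.194,.2,-14.75)
f=cam('wrist');save(f,'w5')
s=cam('scene');save(s,'scene5');t=cam('top');save(t,'top5')
"
```

```text
time: 15.75
tool_pos: [0.5303, 0.01, 0.1504]
tool_rot: [0.002, 0.804, 0.595, 0.002]
contact_force: [0.3, -0.3, -0.7]
gripper_width: 0.415
grasp_force: 59.9
time: 16.35
tool_pos: [0.5475, 0.1173, 0.1991]
tool_rot: [-0.001, 0.792, 0.611, -0.002]
contact_force: [0.4, 0.0, -1.9]
gripper_width: 0.417
grasp_force: 60.1
t 16.35 tcp [0.5475 0.1173 0.1991] ay -14.72 j6 0.34 F [ 0.4  0.  -1.9] w 0.417 
 GO [ 0.659 -0.006 -0.009] roll 0.0002
```

View pics/w5.png

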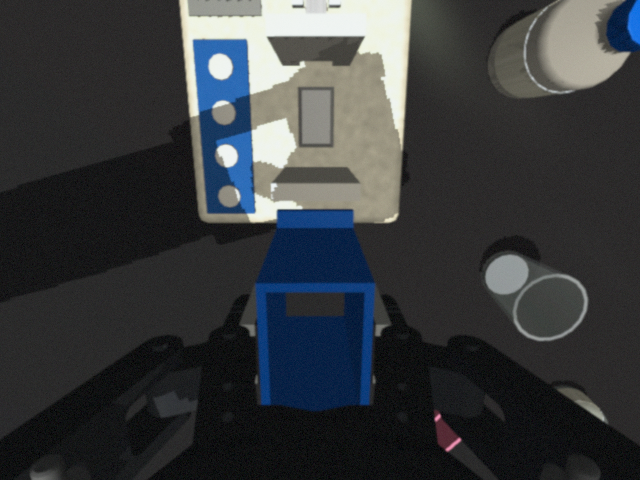

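The sleeve is held squarely: rim edge (257,284)–(375,284), foot-lip edge (278,210)–(353,210). The spigot is ahead at (299..333, 88..146). Next, the sleeve centre and the spigot in the same view.

Run:
```python
from h import *
f=load("w5");tc=np.array([.5475,.1173,.1991]);a=np.radians(-14.72+90);ex=np.array([np.cos(a),np.sin(a),0]);ey=np.array([np.sin(a),-np.cos(a),0])
b=.1991-.0294
def loc(p,z): d=onz(f,p,z)-tc; return (d@ex).round(4),(d@ey).round(4)
print("rim",loc((257,283.5),b+.07),loc((375,283.5),b+.07),"expect x .026, y -+.018")
print("lip bottom",loc((278,210),b),loc((353,210),b),"expect .034")
P=[onz(f,p,.065) for p in [(299,88),(333,88),(333,146),(299.5,146)]];c=np.mean(P,0);print("spigot",c,"local",(c-tc)@ex,(c-tc)@ey)
d=P[0]+P[1]-P[2]-P[3];print(np.degrees(np.arctan2(d[1],d[0])))
```

```text
rim (np.float64(0.0264), np.float64(-0.018)) (np.float64(0.0265), np.float64(0.0173)) expect x .026, y -+.018
lip bottom (np.float64(0.0338), np.float64(-0.0185)) (np.float64(0.0337), np.float64(0.0172)) expect .034
spigot [0.56718671 0.19353961 0.065     ] local 0.07873966003620098 -0.00033156929663920656
75.52259228620328
```

```bash
python3 -m pendant '[[0,[0.25,0,0],0],[0,[0.5,0,0],0],[0,[0.655,-0.002,0],0],[0,[0.655,-0.002,0],0],[0,[0.655,-0.002,0],0]]'
python3 -c "
from h import *
go(.567,.194,.103,-14.75)"
```

```text
time: 17.0
tool_pos: [0.5686, 0.1924, 0.2015]
tool_rot: [0.0, 0.792, 0.61, -0.001]
contact_force: [0.3, 0.1, -1.0]
gripper_width: 0.414
grasp_force: 60.1
t 17.0 tcp [0.5686 0.1924 0.2015] ay -14.8 j6 0.46 F [ 0.3  0.1 -1. ] w 0.414 
 GO [ 0.011 -0.016  0.821] roll -0.0003
```

```bash
python3 -m pendant '[[0,[0.005,-0.005,0.2],0],[0,[0.005,-0.005,0.4],0],[0,[0.005,-0.005,0.6],0],[0,[0.005,-0.005,0.76],0],[0,[0.005,-0.005,0.76],0],[0,[0.005,-0.005,0.76],0]]'
python3 -c "
from h import *
go(.567,.194,.075,-14.75);go(.567,.194,.075,-14.75)"
python3 -m pendant '[[0,[0,0,0],0],[0,[0,0,0],0]]'
```

```text
time: 17.6
tool_pos: [0.5682, 0.1929, 0.1109]
tool_rot: [-0.0, 0.793, 0.61, -0.0]
contact_force: [0.6, -0.3, -0.9]
gripper_width: 0.417
grasp_force: 60.1
t 17.6 tcp [0.5682 0.1929 0.1109] ay -14.85 j6 0.46 F [ 0.6 -0.3 -0.9] w 0.417 
 GO [ 0.007 -0.012  0.299] roll -0.0006
t 17.6 tcp [0.5682 0.1929 0.1109] ay -14.85 j6 0.46 F [ 0.6 -0.3 -0.9] w 0.417 
 GO [ 0.007 -0.012  0.299] roll -0.0006
time: 17.8
tool_pos: [0.5694, 0.1938, 0.1126]
tool_rot: [0.001, 0.792, 0.61, 0.001]
contact_force: [-0.1, -0.3, -0.6]
gripper_width: 0.412
grasp_force: 60.1
```

```bash
python3 -m pendant '[[0,[0,-0.012,0.05],0],[0,[0,-0.012,0.1],0],[0,[0,-0.012,0.15],0],[0,[0,-0.012,0.18],0],[0,[0,-0.012,0.18],0]]'
python3 -m pendant '[[0,[0,0,0.03],0],[0,[0,0,0.06],0],[0,[0,0,0.09],0],[0,[0,0,0.09],0]]'
python3 -c "
from h import *
go(.567,.194,.0745,-14.75)"
```

```text
time: 18.3
tool_pos: [0.5662, 0.194, 0.0878]
tool_rot: [-0.0, 0.792, 0.61, -0.001]
contact_force: [0.3, -0.4, -1.0]
gripper_width: 0.417
grasp_force: 60.1
time: 18.7
tool_pos: [0.5664, 0.1941, 0.0775]
tool_rot: [-0.0, 0.792, 0.61, -0.001]
contact_force: [-0.2, -0.4, -0.2]
gripper_width: 0.415
grasp_force: 60.1
t 18.7 tcp [0.5664 0.1941 0.0775] ay -14.79 j6 0.46 F [-0.2 -0.4 -0.2] w 0.415 
 GO [0.001 0.005 0.025] roll -0.0002
```

Going on freely without contact; down the last few mm.

```bash
python3 -m pendant '[[0,[0,0,0.01],0],[0,[0,0,0.02],0],[0,[0,0,0.03],0],[0,[0,0,0.03],0]]'
python3 -m pendant '[[0,[0,0,0.005],0],[0,[0,0,0.01],0],[0,[0,0,0.01],0]]'
```

```text
time: 19.1
tool_pos: [0.5668, 0.1941, 0.0746]
tool_rot: [-0.0, 0.792, 0.61, -0.0]
contact_force: [-0.9, -0.3, -1.2]
gripper_width: 0.413
grasp_force: 60.1
time: 19.4
tool_pos: [0.5672, 0.1942, 0.0745]
tool_rot: [0.0, 0.792, 0.61, 0.0]
contact_force: [-3.6, -0.8, 5.1]
gripper_width: 0.415
grasp_force: 60.8
```

```bash
python3 -m pendant '[[1,[0,0,0],0],[1,[0,0,0],0],[1,[0,0,0],0],[1,[0,0,0],0],[1,[0,0,0],0],[1,[0,0,0],0],[1,[0,0,-0.2],0],[1,[0,0,-0.5],0],[1,[0,0,-0.8],0],[1,[0,0,-1],0]]'
python3 -m pendant '[[1,[0,0,-0.4],0],[1,[-0.3,0,-0.5],0],[1,[-0.5,0,-0.5],0],[1,[-0.5,0,-0.5],0],[1,[-0.5,0,-0.5],0]]'
python3 -c "
from h import *
go(.6025,.325,.18,-14.75)
f=cam('wrist');save(f,'w6')
for n in ('scene','top'): save(cam(n),n+'6')
"
```

```text
time: 20.4
tool_pos: [0.5679, 0.1944, 0.1967]
tool_rot: [0.001, 0.792, 0.61, 0.002]
contact_force: [0.5, 0.8, 0.0]
gripper_width: 0.998
grasp_force: 0.0
time: 20.9
tool_pos: [0.5515, 0.136, 0.2534]
tool_rot: [-0.0, 0.793, 0.61, 0.0]
contact_force: [-0.8, -0.6, -0.0]
gripper_width: 1.004
grasp_force: 0.0
t 20.9 tcp [0.5515 0.136  0.2534] ay -14.84 j6 0.37 F [-0.8 -0.6 -0. ] w 1.004 
 GO [1.631 0.007 0.612] roll -0.0005
```

View pics/w6.png

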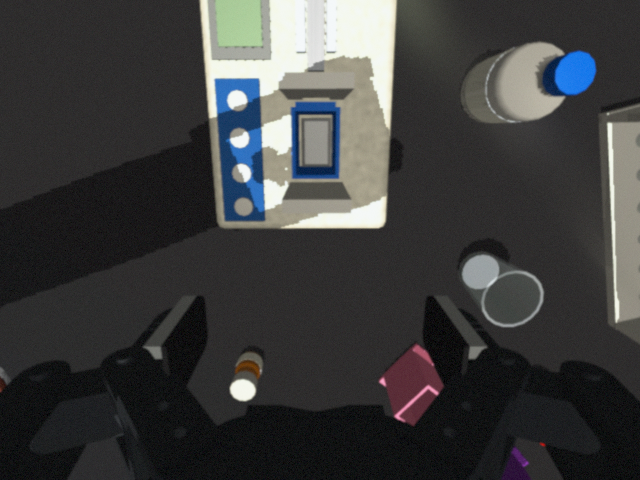

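The sleeve sits over the spigot, which shows through the bore, with rim corners about (292,110), (340,110), (340,178) and (293,179). I'll check that numerically and locate the grip.

Run:
```python
from h import *
f=load("w6")
for z in (.115,): 
    P=[onz(f,p,z) for p in [(292,110),(340,110),(340,178),(293,179)]];print(np.mean(P,0),np.linalg.norm(P[0]-P[1]),np.linalg.norm(P[0]-P[3]))
hs=cv2.cvtColor(f["img"],cv2.COLOR_RGB2HSV); print(f["img"].shape)
# red grip in top and scene
for n in("top0","top6","scene0","scene6"):
    g=load(n);h=cv2.cvtColor(g["img"],cv2.COLOR_RGB2HSV);m=((h[...,0]<6)|(h[...,0]>174))&(h[...,1]>180)&(h[...,2]>90)
    box=(slice(205,250),slice(145,185)) if 'top' in n else (slice(165,200),slice(370,405))
    ys,xs=np.nonzero(m[box]);print(n,len(xs),xs.mean()+box[1].start,ys.mean()+box[0].start,ys.min()+box[0].start if len(ys) else '')
```

```text
[0.56707321 0.19360634 0.115     ] 0.03479566385365347 0.04986335082881106
(480, 640, 3)
top0 144 161.90277777777777 225.63194444444446 219
top6 0 nan nan 
scene0 159 386.2452830188679 182.71069182389937 173
scene6 160 386.26875 182.71875 173<stdin>:10: RuntimeWarning: Mean of empty slice.
  ret = ret.dtype.type(ret / rcount)
```

```bash
python3 -m pendant '[[1,[0.3,0,0],0],[1,[0.6,0,0],0],[1,[0.9,0,0],0],[1,[1,0.005,0],0],[1,[1,0.005,0],0]]'
python3 -m pendant '[[1,[0.3,0,0],0],[1,[0.63,0,0],0],[1,[0.63,0,0.3],0],[1,[0.63,0,0.6],0],[1,[0.63,0,0.8],0],[1,[0.63,0,0.8],0],[1,[0.63,0,0.8],0]]'
python3 -c "
from h import *
go(.602,.325,.069,-14.75)"
```

```text
time: 21.55
tool_pos: [0.5826, 0.2538, 0.2526]
tool_rot: [-0.0, 0.791, 0.611, -0.001]
contact_force: [-0.2, 0.5, -1.4]
gripper_width: 1.001
grasp_force: 0.0
time: 22.25
tool_pos: [0.6021, 0.3243, 0.1576]
tool_rot: [0.0, 0.792, 0.61, -0.0]
contact_force: [0.9, -0.3, 0.9]
gripper_width: 1.003
grasp_force: 0.0
t 22.25 tcp [0.6021 0.3243 0.1576] ay -14.83 j6 0.64 F [ 0.9 -0.3  0.9] w 1.003 
 GO [ 0.006 -0.002  0.739] roll -0.0005
```

```bash
python3 -m pendant '[[1,[0,0,0.2],0],[1,[0,0,0.4],0],[1,[0,0,0.6],0],[1,[0,0,0.74],0],[1,[0,0,0.74],0],[1,[0,0,0.74],0]]'
python3 -m pendant '[[0,[0,0,0],0],[0,[0,0,0],0],[0,[0,0,0],0],[0,[0,0,0],0],[0,[0,0,0],0],[0,[0,0,0],0],[0,[0,0,0],0],[0,[0,0,0],0],[0,[0,0,0],0],[0,[0,0,0],0]]'
python3 -c "
from h import *
go(.5938,.2955,.069,-14.75)"
```

```text
time: 22.85
tool_pos: [0.603, 0.3253, 0.0703]
tool_rot: [0.0, 0.792, 0.61, 0.001]
contact_force: [0.3, 1.0, -0.3]
gripper_width: 1.004
grasp_force: 0.0
time: 23.85
tool_pos: [0.6021, 0.3253, 0.0693]
tool_rot: [-0.0, 0.792, 0.61, 0.0]
contact_force: [-2.6, -0.7, 5.1]
gripper_width: 0.22
grasp_force: 60.0
t 23.85 tcp [0.6021 0.3253 0.0693] ay -14.79 j6 0.64 F [-2.6 -0.7  5.1] w 0.22 
 GO [-0.258 -0.004  0.002] roll -0.0002
```

```bash
python3 -m pendant '[[0,[-0.05,0,0],0],[0,[-0.1,0,0],0],[0,[-0.15,0,0],0],[0,[-0.2,0,0],0],[0,[-0.24,0,0],0],[0,[-0.24,0,0],0]]'
python3 -m pendant '[[0,[-0.01,0,0],0],[0,[-0.02,0,0],0],[0,[-0.02,0,0],0]]'
```

```text
time: 24.45
tool_pos: [0.5946, 0.2966, 0.0693]
tool_rot: [-0.0, 0.792, 0.61, -0.0]
contact_force: [-2.9, 0.1, 6.6]
gripper_width: 0.219
grasp_force: 60.2
time: 24.75
tool_pos: [0.5942, 0.2951, 0.0693]
tool_rot: [-0.0, 0.792, 0.61, 0.001]
contact_force: [-2.7, 2.1, 5.7]
gripper_width: 0.218
grasp_force: 60.1
```

```bash
python3 -m pendant '[[0,[-0.01,0,0],0],[0,[-0.01,0,0],0],[0,[-0.01,0,0],0]]'
python3 -m pendant '[[0,[-0.01,0,0],0],[0,[-0.015,0,0],0],[0,[-0.015,0,0],0]]'
```

```text
time: 25.05
tool_pos: [0.5942, 0.295, 0.0693]
tool_rot: [-0.001, 0.792, 0.61, 0.002]
contact_force: [-1.1, 6.2, 3.4]
gripper_width: 0.221
grasp_force: 59.9
time: 25.35
tool_pos: [0.5942, 0.2949, 0.0693]
tool_rot: [-0.002, 0.792, 0.61, 0.003]
contact_force: [2.1, 12.0, 1.7]
gripper_width: 0.216
grasp_force: 59.5
```

End stop reached: no further travel, and the force rises to 12 N. Release, rise and verify.

```bash
python3 -m pendant '[[1,[0.01,0,0],0],[1,[0.01,0,0],0],[1,[0.01,0,0],0],[1,[0.01,0,0],0],[1,[0.01,0,0],0],[1,[0.01,0,0],0],[1,[0.01,0,-0.2],0],[1,[0.01,0,-0.5],0],[1,[0.01,0,-0.8],0],[1,[0.01,0,-1],0]]'
python3 -m pendant '[[1,[0,0,-0.4],0],[1,[-0.3,0,-0.5],0],[1,[-0.6,0,-0.5],0],[1,[-0.6,0,-0.5],0],[1,[-0.6,0,-0.5],0]]'
python3 - <<'E'
from h import *
go(0.55,.136,.25)
f=cam("wrist");save(f,"w7")
h=cv2.cvtColor(f["img"],cv2.COLOR_RGB2HSV)
m=(((h[...,0]<6)|(h[...,0]>174))&(h[...,1]>150)&(h[...,2]>60)).astype(np.uint8)
n,_,st,ce=cv2.connectedComponentsWithStats(m)
S=np.array([.5671,.194]);a=-.2575;c,s=np.cos(a),np.sin(a)
for i in range(1,n):
    if st[i,4]>60:
        P=onz(f,ce[i],.08);d=P[:2]-S;print("red",st[i],P.round(4),"seat frame y",round(-s*d[0]+c*d[1],4),"x",round(c*d[0]+s*d[1],4))
b=((h[...,0]>100)&(h[...,0]<130)&(h[...,1]>150)).astype(np.uint8)
pr=proj(f,[[.5671,.194,.115]])[0];print("expected rim centre px",pr)
n,l,st,ce=cv2.connectedComponentsWithStats(b)
for i in range(1,n):
    if st[i,4]>100: print("blue",st[i],ce[i].round(1))
g=load("scene6");s7=cam("scene");save(s7,"scene7")
# change between before and after the lock move
d=cv2.absdiff(g["img"],s7["img"]).max(2); ys,xs=np.nonzero(d[150:480,0:520]>60);print("scene changed px",len(xs))
E
```

```text
time: 26.35
tool_pos: [0.5947, 0.2935, 0.1921]
tool_rot: [0.001, 0.792, 0.61, 0.002]
contact_force: [1.1, -0.2, 0.5]
gripper_width: 0.998
grasp_force: 0.0
time: 26.85
tool_pos: [0.5753, 0.2231, 0.2489]
tool_rot: [-0.0, 0.793, 0.61, 0.0]
contact_force: [-0.2, 0.3, 0.1]
gripper_width: 1.003
grasp_force: 0.0
t 26.85 tcp [0.5753 0.2231 0.2489] ay -14.86 j6 0.51 F [-0.2  0.3  0.1] w 1.003 
 GO [-0.755 -0.017 -0.01 ] roll 0
red [298 113  33  25 752] [0.5935 0.2959 0.08  ] seat frame y 0.1053 x -0.0004
red [519 465  45  15 499] [ 0.7389 -0.1197  0.08  ] seat frame y -0.2596 x 0.246
expected rim centre px [315.3316685  261.06927862]
blue [ 221  182   45  124 3446] [244.1 241.2]
blue [ 526  187   48   38 1264] [551.1 205.8]
blue [ 292  224   45   67 1790] [314.2 263. ]
scene changed px 1965
```

The lock is at about 34.7 mm and the sleeve is in place. Handing in.

```bash
python3 -c "
from plant import manip
print(manip.job_done())"
```

```text
the job is handed in; nothing more can be done
None
```

The sleeve is home on the spigot, the lock grip is at its end stop (about 34.7 of 35 mm by camera), nothing else was knowingly touched, and the job was handed in at about 27 s of the 64 s; no verdict was returned.

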